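# Load a batten in the bench trimmer with the push stick

## Robot

A 6-joint arm with a two-finger parallel gripper is mounted at the origin on a cart in front of the work surface, level with it; the furniture and walls round the work are solid. World frame = base frame: x ahead of the robot, y to its left, z up, the work surface at z = 0. Lengths are in m, angles in degrees, forces in N, time in s.
With the tool pointing down it reaches from about 0.325 to 0.85 m from the base axis. Payload 15.5 kg.
Tool frame: the origin (TCP) lies between the finger pads, 19 mm behind the fingertips; this is the grasp point; z points along the fingers, y is the line along which they close (so a half turn about z gives the same grasp; the last joint's range is limited). The gripper opens to 91 mm and grips with 3 to 60 N. Pads are 32 mm wide; open, the fingers measure 118 mm over their backs; the gripper's body (76 mm by 178 mm) begins 60 mm behind the grasp point.
Start: joints at [64.143, 28.281, 77.091, -0, 74.628, -5.472], TCP at [0.218, 0.586, 0.233] pointing down, gripper open.
Joint ranges: [-166.48, 166.48], [-47.26, 123.95], [12.59, 153.08], [-70.14, 250.14], [6.76, 159.57], [-176.63, 176.63]. Speed limits (degrees/s): [108.29, 108.29, 147.25, 172.46, 172.46, 172.46].

## Interface

Orientations are given as a 3x3 rotation matrix whose columns are the frame's x, y, z axes.
In Python, from rig import arm gives the robot as it stands. Calls block until the motion is done:
- arm.move_to(position, orientation): joint-space move of the TCP to a pose.
- arm.move_l(position, orientation=None, feed=0.15): straight line of the TCP; orientation=None keeps the orientation; feed is the mean speed in m/s.
- arm.move_joints(angles): joint-space move.
- arm.grip(opening): finger opening in m; the grip force is fixed at half the most; returns when the fingers have stopped.
- arm.sleep(seconds).
- arm.solve_ik(position, orientation): joint angles nearest the present ones, or None.
- arm.snapshot(name): name is "scene" or "top"; returns the picture (384x512x3 uint8, red, green, blue); there is no depth.
- arm.get_calibration(name): a dict with "intrinsics" (3x3 intrinsics, pixels), "k1" (the pictures are not rectified: a ray, as slopes to the right and down, at radius r is drawn at 1 + k1 r^2 times it, then the intrinsics apply), "cam_to_world" (4x4, takes a point from camera to world coordinates). Camera axes: x right, y down, z forward; pixel columns grow to the right and rows downward; lengths in m; the calibration is good to about 2 mm. A picture is of the moment at which its call begins. get_calibration takes no time and is no camera call.
A pose or a line that the arm cannot do raises arm.Unreachable and nothing moves.
- arm.sign_off(): hands the job in; it is judged then, once.
Readings, each from a call of its own:
- arm.current_t(): time.
- arm.current_joint_positions(): joint angles.
- arm.current_dq(): joint speeds.
- arm.current_tau(): joint torques, N m.
- arm.current_ee_pos(): TCP position.
- arm.current_tool_rot(): TCP orientation.
- arm.current_force(): force on the tool from outside, world axes, zero at the start.
- arm.current_torque(): the same for the moment, N m.
- arm.current_width(): finger opening in m.
- arm.current_grasp_force(): force on a finger pad.
Only numpy, scipy, OpenCV 4.12 (cv2) and the standard library are available. Lean on these libraries where they do the work, as an engineer would, in place of code of your own. Each camera call takes 0.05 s, during which the arm holds its last target. There are 200 camera calls.

## Task

Load the batten for its trim cut: lay it on the trimmer's infeed bed against the fence, then use the push stick behind it to feed it under the guard until it butts firmly against the length stop, without shifting the stop from its setting. Never push with the fingers once the batten is well under the guard, and stand the push stick back in its slotted rest when you have finished.

Things in the scene. Friction and masses are not known exactly. Their poses are not given: they have to be found in the camera images.
- trimmer: Bench trimmer (grey wood guillotine with hand lever), fixed. Origin on the bench under the guard's mouth, on the batten's middle line when it lies against the fence; x = feed direction, roughly to the robot's left; z up. Steel bed: top 45 mm above the bench, y -34 to +30 mm. Low fence strip along all of it: face at y = -22, top 14 mm over the bed. The blade head stands behind the guard, blade up.
- bed_end (a point): Near end of the open infeed bed (x = -155 mm in the trimmer's frame), on its top, on the batten's middle line; axes as the trimmer's. From here to the guard's mouth the bed is open above; gripping fingertips must stay over the fence's top, 14 mm above the bed.
- guard_mouth (a point): Floor of the guard's mouth, middle line; axes as the trimmer's. Opening 48 mm high, y -32 to +34 mm; guard 110 mm long, clear roof, top 55 mm over the bed. Inside on the +y side a white sprung shoe (slanted entry at x = 5 to 40 mm) gives way to the batten and presses it to the fence with 3 to 4 N; feeding takes 1 to 8 N. Behind, the blade head is 120 mm and its lever 200 mm over the bed.
- stop: Length stop: aluminium block 56 mm wide, 36 mm high, astride the bed beyond the blade head. Origin in the plane of its stop face, at bench height (45 mm below the bed's top), on the batten's middle line; axes as the trimmer's, face towards -x. Set 165 to 195 mm behind the guard's mouth. Held only by its thumbscrew's friction: it slips in +x under more than about 14 N.
- batten: Plain hardwood batten, 140 (its x) x 44 (y) x 30 (z) mm, 0.09 to 0.18 kg, lying on the bench in front of the trimmer's infeed bed. Origin in the middle of its underside. Either end may go first.
- push_stick: Plywood push stick, 18 mm thick (y), standing on its sole; 0.11 kg. x points to its tip; origin on the sole under the handle. Handle: block x -41 to 29 mm, 78 high; pinch it with the TCP some 50 mm above the sole. Neck 34 to 40 mm high, upright pushing face at x = 115; over it a lip (33.5 to 39.5 mm above the sole, to x = 125) goes over the work's top edge when the sole is just off the bed.
- stick_rest: Slotted wooden block fixed to the bench, 110 (x) x 66 (y) x 27 (z) mm, origin under its middle. Slot along x, 24 mm wide, flared at the top, floor 8 mm above the bench. The push stick stands in it on its sole, handle's origin within 12 mm of the rest's middle, tip towards +x (roughly to the robot's left).

How it is judged:
By the outcome, as a careful person would: the job done as asked, in the order asked, and still so for the second after the job is handed in, with the robot touching nothing.
It also fails if it takes over 62 s, if anything falls off the work surface, if the arm or the gripper's body presses on something with over 40 N, if the wrist force passes 120 N, or if a joint passes its speed limit or range.

## Working session

There is one attempt and no reset: what is moved stays moved. The work goes in short steps, each a Python script; the robot and the scene stay as the last script left them, time stands still between calls to the robot, and variables do not carry over. Pictures are saved under pics/ and viewed, at most 10 in all, crops included, and the job is handed in when it is done.

```bash
ls; mkdir -p pics; python3 - <<'E'
from rig import arm
import cv2
for n in("scene","top"):
    im=arm.snapshot(n); cv2.imwrite(f"pics/{n}0.png",cv2.resize(im[:,:,::-1],(800,600),interpolation=cv2.INTER_CUBIC)); cv2.imwrite(f"raw_{n}.png",im[:,:,::-1])
    c=arm.get_calibration(n); print(n,c)
print(arm.current_t())
E
```

```text
pics
scene {'intrinsics': array([[347.1709391 ,   0.        , 258.89846157],
       [  0.        , 347.1709391 , 188.08204504],
       [  0.        ,   0.        ,   1.        ]]), 'k1': -0.07179892719010493, 'cam_to_world': array([[-0.99085675,  0.08850745, -0.10182996,  0.61093162],
       [ 0.13487065,  0.62975261, -0.76499775,  0.55903339],
       [-0.00358031, -0.77173706, -0.63593168,  0.60581001],
       [ 0.        ,  0.        ,  0.        ,  1.        ]])}
top {'intrinsics': array([[472.6230233 ,   0.        , 256.60579036],
       [  0.        , 472.6230233 , 192.37282931],
       [  0.        ,   0.        ,   1.        ]]), 'k1': -0.1612488949941947, 'cam_to_world': array([[-0.01611993, -0.98527309,  0.1702266 ,  0.35451372],
       [-0.99973228,  0.01870869,  0.01361449, -0.08175246],
       [-0.01659871, -0.16996156, -0.98531089,  0.93990785],
       [ 0.        ,  0.        ,  0.        ,  1.        ]])}
0.1
```

View pics/scene0.png

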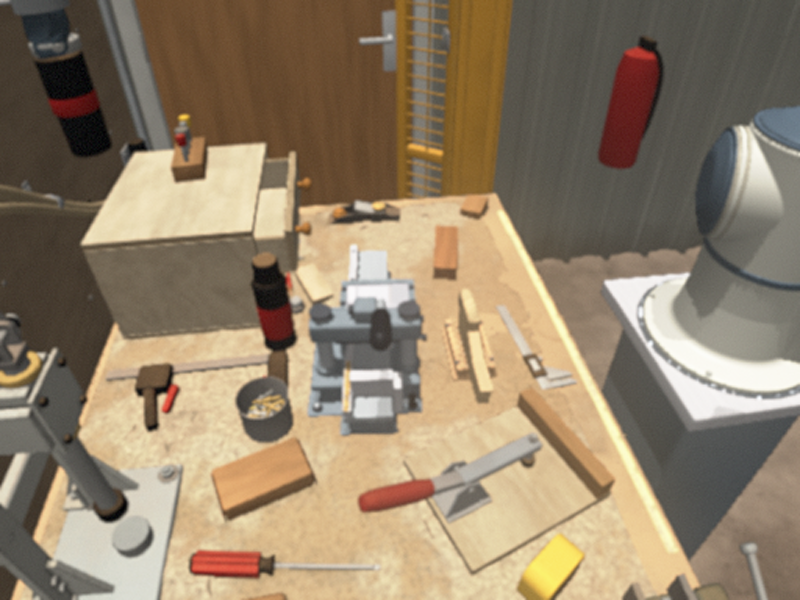

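View pics/top0.png

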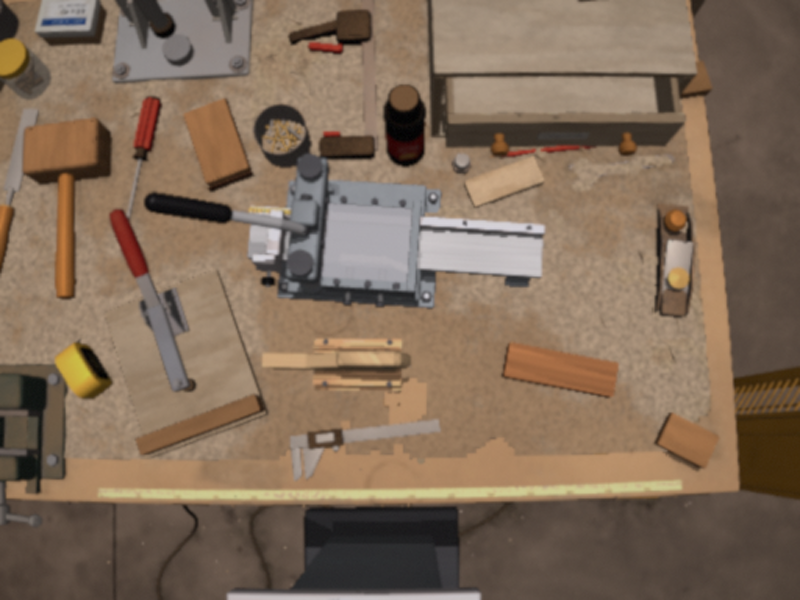

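The top view shows, in 800x600 px, the infeed bed at about (420–543, 220–276) with the fence on the far side. The push stick stands in its rest at about (335, 360), tip to the left. The red-brown batten is at about (560, 370) and the stop at about (265, 240).

```bash
cat > h.py <<'E'
import numpy as np, cv2
from rig import arm
def ray(n,u,v):
    c=arm.get_calibration(n);K=c["intrinsics"];k=c["k1"];T=c["cam_to_world"]
    d=np.array([(u-K[0,2])/K[0,0],(v-K[1,2])/K[1,1]]);rd=np.hypot(*d);r=rd
    for _ in range(30): r=rd/(1+k*r*r)
    d=d*(r/rd if rd>0 else 1)
    return T[:3,3],T[:3,:3]@np.array([d[0],d[1],1.])
def onz(n,u,v,z):
    o,d=ray(n,u,v);return o+d*(z-o[2])/d[2]
def proj(n,p):
    c=arm.get_calibration(n);K=c["intrinsics"];T=c["cam_to_world"]
    q=T[:3,:3].T@(np.asarray(p)-T[:3,3]);s=q[:2]/q[2];s=s*(1+c["k1"]*(s@s))
    return K[:2,:2]@s+K[:2,2]
def R(yaw):  # tool down, tool x axis along heading yaw (deg), tool y = -left
    a=np.radians(yaw);c,s=np.cos(a),np.sin(a)
    return np.array([[c,s,0],[s,-c,0],[0,0,-1]])
E
python3 - <<'E'
from h import *
im=cv2.imread("raw_top.png")
cv2.imwrite("pics/c1.png",cv2.resize(im[125:265,160:400],None,fx=10/3,fy=10/3,interpolation=cv2.INTER_CUBIC))
sc=cv2.imread("raw_scene.png")
cv2.imwrite("pics/c2.png",cv2.resize(sc[150:285,180:340],None,fx=4.4,fy=4.4,interpolation=cv2.INTER_CUBIC))
roi=np.zeros(im.shape[:2],np.uint8); roi[212:260,310:405]=1
hsv=cv2.cvtColor(im,cv2.COLOR_BGR2HSV)
print(hsv[237,358],hsv[250,340],hsv[160,300],hsv[229,190],hsv[160,320])
m=((hsv[...,1]>125)&(roi>0)).astype(np.uint8)
m=cv2.morphologyEx(m,cv2.MORPH_OPEN,np.ones((3,3)))
cs,_=cv2.findContours(m,cv2.RETR_EXTERNAL,cv2.CHAIN_APPROX_NONE)
c=max(cs,key=cv2.contourArea); 
print("bat",cv2.contourArea(c),cv2.minAreaRect(c))
P=np.array([onz("top",*p[0],.03)[:2] for p in c],np.float32); print(cv2.minAreaRect(P),cv2.boxPoints(cv2.minAreaRect(P)))
E
```

```text
[ 12 149 159] [ 14  96 144] [174   7 194] [ 16  99 204] [170   8 199]
bat 1515.0 ((358.40380859375, 236.4807586669922), (71.97461700439453, 22.749473571777344), 11.309932708740234)
((0.42147955298423767, -0.26489222049713135), (0.13994616270065308, 0.04423418268561363), 77.42520141601562) [[ 0.38465887 -0.32837164]
 [ 0.427832   -0.33800203]
 [ 0.45830023 -0.2014128 ]
 [ 0.4151271  -0.19178241]]
```

View pics/c1.png

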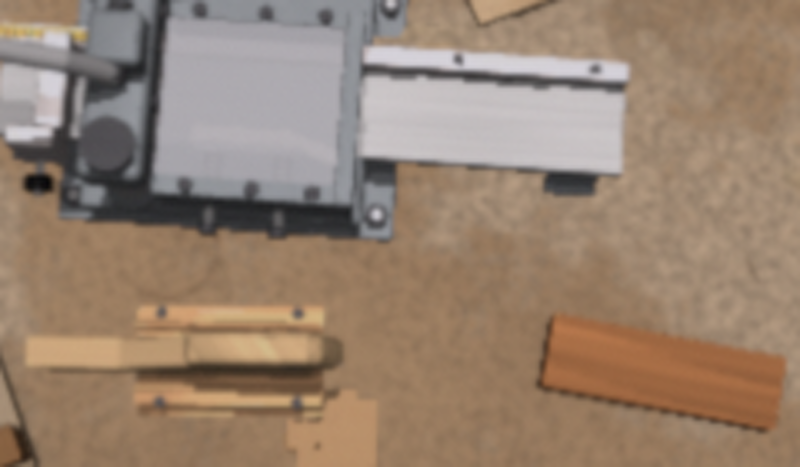

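View pics/c2.png

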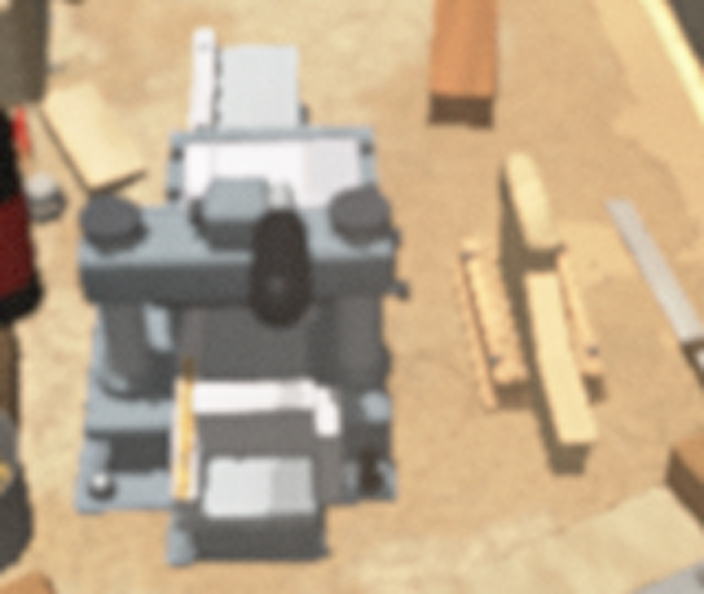

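The crops show a bed edge running from (362,160) to (622,174), the fence's top inner edge from (365,66) to (627,81), and the handle top over x 188–322, y 333–366. The stick tip is at about (25,352) and the rest spans (135–325, 306–411). The batten's mask gives 139.9 x 44.2 mm, which matches its stated size.

```bash
cat > m.py <<'E'
from h import *
im=cv2.imread("raw_top.png"); g=cv2.GaussianBlur(im,(3,3),0).astype(float)
def line(p,q,n=25,w=3,a=.12,show=""):
    """refine a crop-coordinate edge to a raw-pixel line; returns two raw points"""
    p=np.array([160,125])+np.array(p)*.3-.35;q=np.array([160,125])+np.array(q)*.3-.35
    d=(q-p)/np.linalg.norm(q-p);nn=np.array([-d[1],d[0]]);s=np.arange(-w,w+.01,.1);pts=[]
    for t in np.linspace(a,1-a,n):
        xy=p+t*(q-p)+s[:,None]*nn
        v=cv2.remap(g.astype(np.float32),xy[:,0].astype(np.float32)[None],xy[:,1].astype(np.float32)[None],cv2.INTER_LINEAR)[0]
        e=np.linalg.norm(np.gradient(v,axis=0),axis=1); pts.append(xy[np.argmax(e)])
    pts=np.array(pts,np.float32); vx,vy,x,y=cv2.fitLine(pts,cv2.DIST_HUBER,0,.01,.01).ravel()
    o=np.array([x,y]);v=np.array([vx,vy]); v=v*np.sign(v@d)
    return o+v*((p-o)@v),o+v*((q-o)@v)
def W(l,z): return np.array([onz("top",*k,z) for k in l])
def hd(P): d=P[1]-P[0]; return np.degrees(np.arctan2(d[1],d[0]))
E
python3 - <<'E'
from m import *
np.set_printoptions(precision=4,suppress=True)
bed=W(line((622,174),(362,160)),.045); fi=W(line((627,81),(370,66)),.059); fo=W(line((628,64),(370,46)),.059); end=W(line((622,172),(626,85)),.045)
fb=W(line((625,88),(370,73)),.045)
for n,P in dict(bed=bed,fenceinner=fi,fenceouter=fo,fencefoot=fb,end=end).items(): print(n,P[:,:2].ravel(),hd(P))
h1=W(line((188,333),(315,333)),.086);h2=W(line((188,366),(315,366)),.086); t1=W(line((27,336),(120,336)),.0475);t2=W(line((27,369),(120,369)),.0475)
tip=W(line((25,338),(25,367)),.0475); hf=W(line((188,335),(188,364),w=2),.086); hb=W(line((323,337),(323,362),w=2),.086)
r1=W(line((137,307),(323,307)),.027);r2=W(line((137,411),(323,411)),.027);rl=W(line((136,308),(136,325),w=2),.027);rr=W(line((325,308),(325,325),w=2),.027)
for n,P in dict(h1=h1,h2=h2,t1=t1,t2=t2,tip=tip,hf=hf,hb=hb,r1=r1,r2=r2,rl=rl,rr=rr).items(): print(n,P[:,:2].ravel(),hd(P))
E
```

```text
bed [ 0.5373 -0.2437  0.5494 -0.0927] 85.39511079866469
fenceinner [ 0.5886 -0.2469  0.6015 -0.0983] 85.01904801863311
fenceouter [ 0.5988 -0.2481  0.6131 -0.0985] 84.53617159537447
fencefoot [ 0.5915 -0.2485  0.6054 -0.0989] 84.67069366062879
end [ 0.5375 -0.2442  0.5897 -0.2472] -3.3593133272940445
h1 [ 0.4448  0.0047  0.4422 -0.0645] -92.12968564642485
h2 [ 0.4279  0.0048  0.4267 -0.0643] -90.93021160198654
t1 [0.4477 0.1015 0.447  0.0477] -90.81128130764044
t2 [0.4305 0.1013 0.4298 0.0476] -90.73648633649987
tip [0.4466 0.1019 0.4299 0.1017] -179.36060869675333
hf [0.443  0.0075 0.4272 0.0075] 179.81542022560643
hb [ 0.44   -0.0664  0.4273 -0.0697] -165.35795723813925
r1 [ 0.4675  0.0407  0.464  -0.0683] -91.8622496959018
r2 [ 0.4113  0.0404  0.4053 -0.0674] -93.1753310013362
rl [0.4654 0.0411 0.4554 0.041 ] -179.88842279096008
rr [ 0.4636 -0.0682  0.4536 -0.0681] 179.07648889046303
```

```bash
cat >> h.py <<'E'
BE=np.array([.567,-.246,.045]); HT=85.0
a_=np.radians(HT); TX=np.array([np.cos(a_),np.sin(a_),0]); TY=np.array([-np.sin(a_),np.cos(a_),0])
def T(x,y,z):   # trimmer frame, z over the bed
    return BE+TX*(x+.155)+TY*y+np.array([0,0,z])
def st(*m): print(*m,"t",round(arm.current_t(),2),"p",arm.current_ee_pos().round(4),"F",np.round(arm.current_force(),1),"w",round(arm.current_width(),4),"gf",round(arm.current_grasp_force(),1))
E
python3 - <<'E'
from h import *
B=[.4215,-.2649]
for y in (77.4,-102.6,HT,HT-180,88.3,88.3-180):
    q=arm.solve_ik([*B,.2],R(y)); print(y,None if q is None else np.round(q,0))
yaw=min((77.4,-102.6),key=lambda y:abs(arm.solve_ik([*B,.2],R(y))[5]))
arm.move_l([.218,.586,.40],feed=.4)
arm.move_to([*B,.33],R(yaw)); st("hover")
arm.move_l([*B,.035],feed=.25); st("down")
arm.grip(.0); st("grip")
arm.move_l([*B,.16],feed=.25); st("lift",yaw)
im=arm.snapshot("top");cv2.imwrite("raw2.png",im[:,:,::-1])
E
```

```text
77.4 [-39.  20.  97.  -0.  62. -26.]
-102.6 [-39.  20.  97.  -0.  62. 154.]
85.0 [-39.  20.  97.  -0.  62. -34.]
-95.0 [-39.  20.  97.  -0.  62. 146.]
88.3 [-39.  20.  97.  -0.  62. -37.]
-91.7 [-39.  20.  97.  -0.  62. 143.]
hover t 3.74 p [ 0.4218 -0.2645  0.33  ] F [-0.7 -0.4 -0.3] w 0.0909 gf 0.0
down t 5.08 p [ 0.4219 -0.2652  0.0358] F [-0.4 -1.   0.9] w 0.0912 gf 0.0
grip t 5.86 p [ 0.4215 -0.2649  0.035 ] F [ 0.1 -1.5  0.7] w 0.0442 gf 30.0
lift 77.4 t 6.51 p [ 0.4211 -0.2646  0.1594] F [ 0.2  0.2 -1.5] w 0.0437 gf 30.0
```

```bash
python3 - <<'E'
from h import *
X=-.081
arm.move_to(T(X,.007,.12),R(HT)); 
arm.move_l(T(X,.007,.050),feed=.15)
arm.sleep(.3); F0=arm.current_force().copy(); z=.050
for z in np.arange(.040,.0325,-.001):
    arm.move_l(T(X,.007,z),feed=.05); 
    if (arm.current_force()-F0)[2]>4: break
st("down",z); z+=.0005
arm.move_l(T(X,.007,z),feed=.05); arm.sleep(.15); F0=arm.current_force().copy(); st("F0")
for y in np.arange(.006,-.006,-.001):
    arm.move_l(T(X,y,z),feed=.05); f=(arm.current_force()-F0)@TY
    if f>4: break
st("fence",y,f)
im=arm.snapshot("top")
cv2.imwrite("raw3.png",im[:,:,::-1])
cv2.imwrite("pics/c3.png",cv2.resize(im[100:230,180:380,::-1],None,fx=4,fy=4,interpolation=cv2.INTER_CUBIC))
E
```

```text
down 0.033999999999999996 t 10.05 p [ 0.5666 -0.1717  0.0799] F [-4.2  1.8 18.2] w 0.0439 gf 30.0
F0 t 10.45 p [ 0.5666 -0.1717  0.08  ] F [-3.  -0.1 10.2] w 0.044 gf 30.0
fence 0.006 4.98179524142379 t 10.7 p [ 0.5668 -0.1717  0.0799] F [-7.9  1.  15.2] w 0.0437 gf 30.0
```

View pics/c3.png

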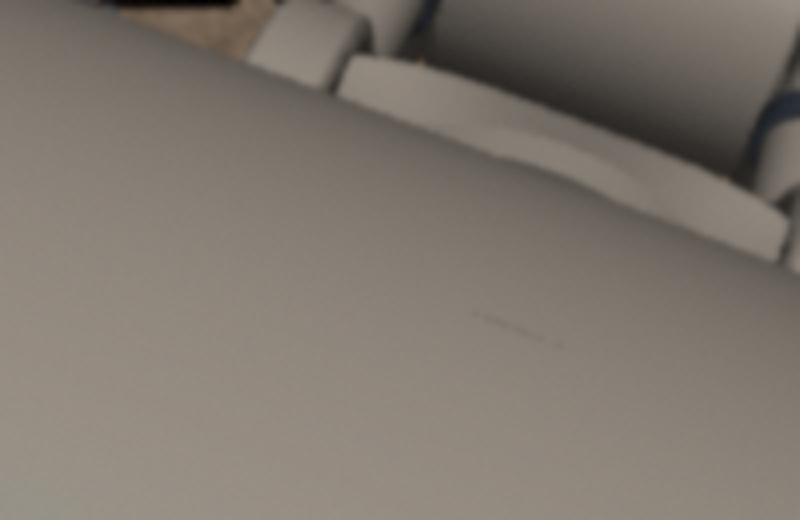

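The arm hides the bed in this view. By force, the batten sits on the bed and friction stopped the sideways move, so I'll lift slightly and slide it to the fence.

```bash
python3 - <<'E'
from h import *
X=-.081; z=.0357
arm.move_l(T(X,.006,z),feed=.05); arm.sleep(.15); F0=arm.current_force().copy(); st("F0")
for y in np.arange(.005,-.008,-.001):
    arm.move_l(T(X,y,z),feed=.04); f=(arm.current_force()-F0)@TY
    if f>5: break
st("fence",y,f)
arm.move_l(T(X,y,z-.001),feed=.04); st("dn")
arm.grip(.062); st("open")
arm.move_l(T(X,y,.15),feed=.25)
S=np.array([.4355,-.0228]);a=np.radians(88.3);S=S-.015*np.array([np.cos(a),np.sin(a)])
arm.move_to([*S,.22],R(88.3)); st("over stick")
im=arm.snapshot("top")
cv2.imwrite("raw4.png",im[:,:,::-1])
sc=arm.snapshot("scene")
v=np.vstack([cv2.resize(im[110:185,240:400,::-1],(640,300),interpolation=cv2.INTER_CUBIC),cv2.resize(sc[145:220,190:350,::-1],(640,300),interpolation=cv2.INTER_CUBIC)])
cv2.imwrite("pics/c4.png",v)
E
```

```text
F0 t 11.15 p [ 0.5674 -0.1717  0.0805] F [-0.3 -0.2 -0.6] w 0.0435 gf 30.0
fence -0.001 7.755282525060013 t 12.9 p [ 0.5732 -0.1721  0.0805] F [-8.1  0.   2. ] w 0.0439 gf 30.0
dn t 13.15 p [ 0.5732 -0.1721  0.0799] F [-9.9  0.8 10.2] w 0.0439 gf 30.0
open t 13.63 p [ 0.5746 -0.1724  0.0797] F [ 0.4 -0.4 -0. ] w 0.0622 gf 0.0
over stick t 15.04 p [ 0.4355 -0.0379  0.2197] F [-0.2 -0.1 -0.4] w 0.062 gf 0.0
```

View pics/c4.png

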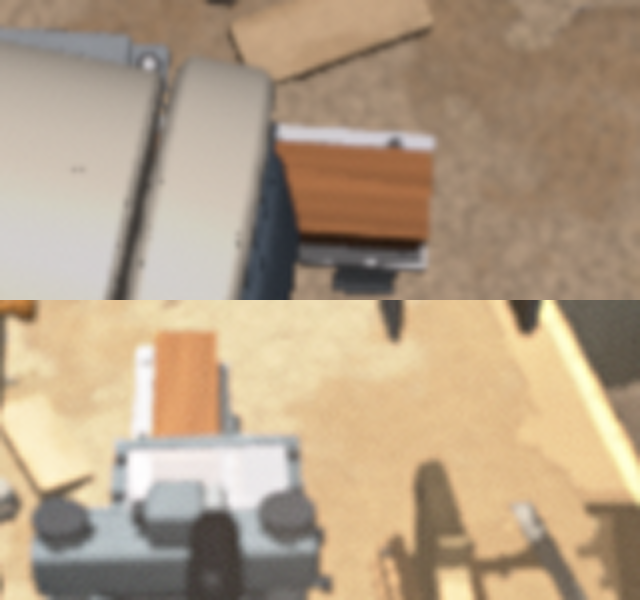

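The batten lies on the bed against the fence with its rear at the bed's end. Next is the stick.

```bash
python3 - <<'E'
from h import *
S=np.array([.4355,-.0228]);a=np.radians(88.3);S=S-.015*np.array([np.cos(a),np.sin(a)])
arm.move_l([*S,.059],feed=.2); st("down")
arm.grip(0.); st("grip")
arm.move_l([*S,.075],feed=.1); arm.sleep(.1); st("up16")
arm.move_l([*S,.19],feed=.25); st("up")
p=T(-.172-.115-.015,0,.12); arm.move_to(p,R(HT)); st("behind")
im=arm.snapshot("top");cv2.imwrite("raw5.png",im[:,:,::-1])
sc=arm.snapshot("scene")
v=np.hstack([cv2.resize(im[110:235,270:420,::-1],(480,400),interpolation=cv2.INTER_CUBIC),cv2.resize(sc[110:220,190:300,::-1],(320,400),interpolation=cv2.INTER_CUBIC)])
cv2.imwrite("pics/c5.png",v)
E
```

```text
down t 16.1 p [ 0.4355 -0.038   0.0594] F [ 0.2 -0.4  0.8] w 0.0618 gf 0.0
grip t 16.84 p [ 0.4351 -0.0378  0.059 ] F [ 1.  -0.9  2.1] w 0.0181 gf 30.0
up16 t 17.25 p [ 0.435  -0.0378  0.0747] F [-0.3  0.4 -0.7] w 0.018 gf 30.0
up t 17.86 p [ 0.4348 -0.0377  0.1897] F [-0.5 -0.4 -1.3] w 0.0178 gf 30.0
behind t 19.26 p [ 0.5543 -0.3911  0.165 ] F [-1.   0.2 -0.9] w 0.0177 gf 30.0
```

View pics/c5.png

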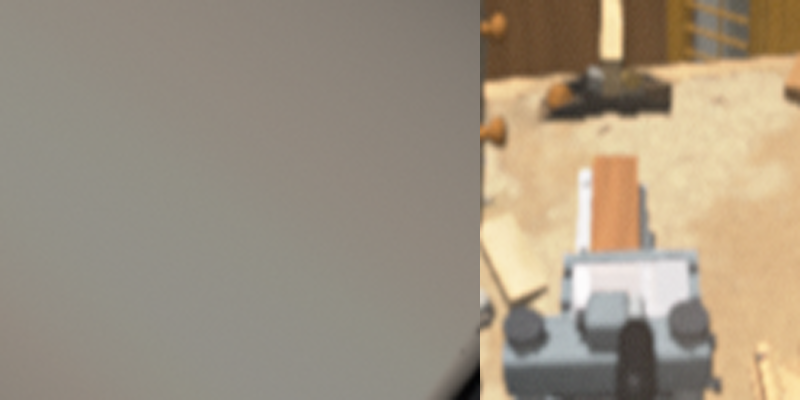

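The stick is held straight and in line with the batten. A hand plane stands close behind the stick, at about (610, 90) in the right panel, so I'll measure it before lowering.

```bash
python3 - <<'E'
from h import *
np.set_printoptions(precision=3,suppress=True)
im=cv2.imread("raw_top.png"); sc=cv2.imread("raw_scene.png")
for z in(0,.03,.06): print("top near side/knobs z",z,onz("top",655/1.5625,260/1.5625,z)[:2],onz("top",692/1.5625,260/1.5625,z)[:2],onz("top",677/1.5625,220/1.5625,z)[:2],onz("top",677/1.5625,279/1.5625,z)[:2],"ends",onz("top",675/1.5625,207/1.5625,z)[:2],onz("top",675/1.5625,314/1.5625,z)[:2])
# where handle rear bottom corner lands: face at -.155
for f in(-.155,-.162):
    print("handle back",T(f-.115-.041,0,.003), "TCP",T(f-.13,0,.053))
a=cv2.resize(im[125:210,400:460],(420,595),interpolation=cv2.INTER_CUBIC); b=cv2.resize(sc[110:155,205:260],(380,311),interpolation=cv2.INTER_CUBIC)
c=np.zeros((595,800,3),np.uint8);c[:,:420]=a;c[:311,420:]=b;cv2.imwrite("pics/c6.png",c)
E
```

```text
top near side/knobs z 0 [ 0.565 -0.406] [ 0.564 -0.457] [ 0.62  -0.441] [ 0.539 -0.434] ends [ 0.638 -0.44 ] [ 0.492 -0.427]
top near side/knobs z 0.03 [ 0.558 -0.396] [ 0.558 -0.445] [ 0.611 -0.43 ] [ 0.533 -0.423] ends [ 0.629 -0.429] [ 0.488 -0.416]
top near side/knobs z 0.06 [ 0.552 -0.385] [ 0.551 -0.433] [ 0.603 -0.418] [ 0.527 -0.412] ends [ 0.62  -0.417] [ 0.483 -0.405]
handle back [ 0.553 -0.401  0.048] TCP [ 0.556 -0.376  0.098]
handle back [ 0.553 -0.408  0.048] TCP [ 0.555 -0.382  0.098]
```

View pics/c6.png

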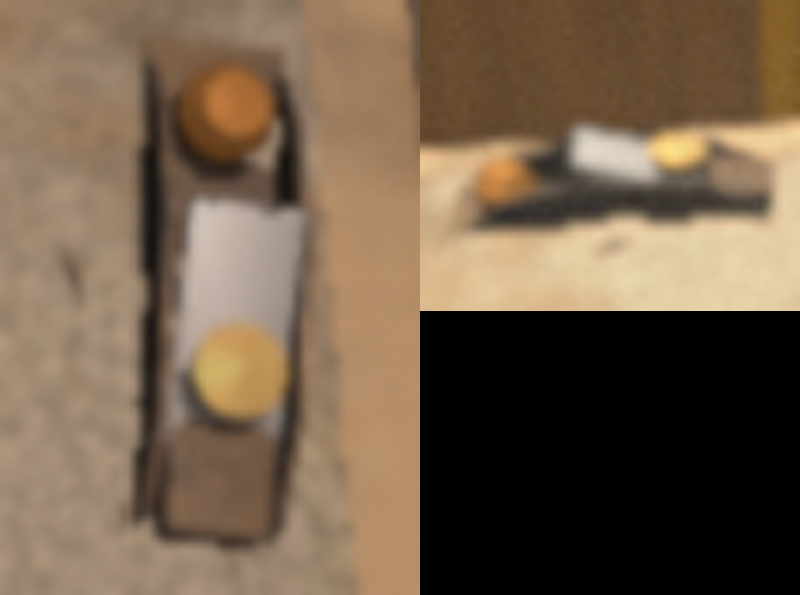

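```bash
python3 - <<'E'
from h import *
def tri(a,b):
    (o1,d1),(o2,d2)=ray("top",*a),ray("scene",*b)
    s=np.linalg.lstsq(np.c_[d1,-d2],o2-o1,rcond=None)[0]; p,q=o1+s[0]*d1,o2+s[1]*d2
    return ((p+q)/2).round(4),round(np.linalg.norm(p-q),4)
A=lambda x,y:(400+x/7-.4,125+y/7-.4); B=lambda x,y:(205+(x-420)/6.91-.4,110+y/6.91-.4)
print("brass",tri(A(240,370),B(680,150)),"orange",tri(A(238,95),B(505,175)),"plate near-left corner",tri(A(190,205),B(572,130)), "plate far corner",tri(A(303,205),B(572,120)))
E
```

```text
brass (array([ 0.5341, -0.4225,  0.0344]), np.float64(0.0005)) orange (array([ 0.6176, -0.4337,  0.0219]), np.float64(0.0028)) plate near-left corner (array([ 0.5807, -0.4046,  0.0577]), np.float64(0.0074)) plate far corner (array([ 0.5817, -0.4431,  0.0423]), np.float64(0.0023))
```

The plane reaches about 35–50 mm above the bench. I'll come down with the sole 15 mm over the bed, nudge the batten forward 35 mm, then lower the stick.

```bash
cat >> h.py <<'E'
def stick(face,y,sole,feed): arm.move_l(T(face-.13,y,sole+.051),feed=feed)
E
python3 - <<'E'
from h import *
stick(-.158,0,.060,.15); arm.sleep(.2); F0=arm.current_force().copy(); st("F0")
stick(-.158,0,.013,.1); st("low")
for f in np.arange(-.152,-.117,.006):
    stick(f,0,.013,.05); print(round(f,3),round((arm.current_force()-F0)@-TX,1),round((arm.current_force()-F0)[2],1))
stick(-.125,0,.013,.05); stick(-.125,0,.003,.05); st("lowered")
sc=arm.snapshot("scene");cv2.imwrite("pics/c7.png",cv2.resize(sc[110:230,190:310,::-1],(600,600),interpolation=cv2.INTER_CUBIC))
E
```

```text
F0 t 19.82 p [ 0.5556 -0.3789  0.1564] F [-0.3  0.5  0. ] w 0.0178 gf 30.0
low t 20.43 p [ 0.5556 -0.3787  0.1092] F [ 0.9  0.4 -0.4] w 0.0179 gf 30.0
-0.152 0.2 -1.4
-0.146 0.8 -0.5
-0.14 1.1 -1.7
-0.134 0.2 -1.1
-0.128 -0.1 -0.4
-0.122 0.6 -1.7
lowered t 22.63 p [ 0.558  -0.3454  0.0984] F [ 0.4  0.6 -1.5] w 0.0175 gf 30.0
```

View pics/c7.png

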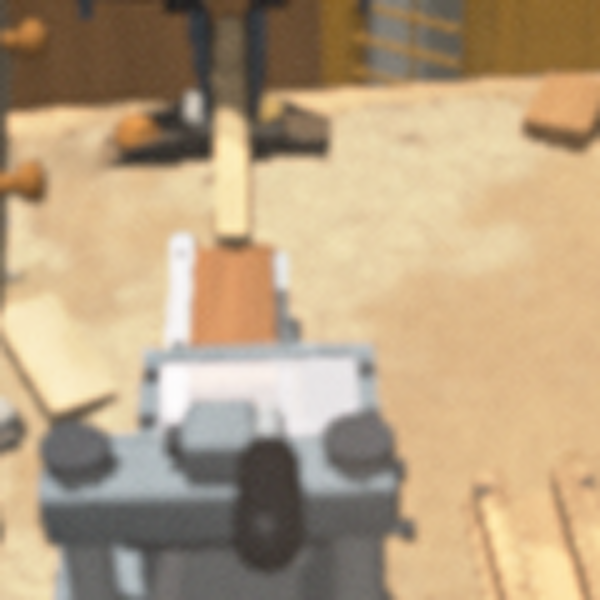

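The stick's tip is at (232, 240) against the batten's rear, in line, and the batten is still on the fence. Feeding now.

```bash
python3 - <<'E'
from h import *
F0=arm.current_force().copy(); log=[]
F=lambda: (np.mean([arm.current_force() for _ in range(3)],axis=0)-F0)
ok=True
for f in np.append(np.arange(-.118,.008,.012),.013):
    stick(f,0,.003,.07); d=F(); log.append((round(f,3),round(-d@TX,1),round(d@TY,1),round(d[2],1)))
    if -d@TX>14: ok=False;break
print(log); st("coarse")
if ok:
    hist=[];step=.001
    while f<.062 and arm.current_t()<50:
        f+=step; stick(f,0,.003,.05); v=-F()@TX
        base=np.median(hist[-6:]) if len(hist)>=4 else v
        if len(hist)>=4 and v>base+2: step=.0004
        else: hist.append(v);step=.001
        print(f"{f:.4f}:{v:.1f}",end=" ")
        if v>base+6.5 and len(hist)>=4: break
    st("end")
E
```

```text
[(np.float64(-0.118), np.float64(-0.8), np.float64(0.5), np.float64(0.9)), (np.float64(-0.106), np.float64(-0.5), np.float64(0.5), np.float64(1.8)), (np.float64(-0.094), np.float64(4.0), np.float64(-0.5), np.float64(3.5)), (np.float64(-0.082), np.float64(-0.2), np.float64(0.4), np.float64(0.6)), (np.float64(-0.07), np.float64(-0.8), np.float64(0.5), np.float64(0.5)), (np.float64(-0.058), np.float64(-0.6), np.float64(1.1), np.float64(0.6)), (np.float64(-0.046), np.float64(-0.7), np.float64(0.4), np.float64(0.9)), (np.float64(-0.034), np.float64(-1.0), np.float64(-0.1), np.float64(1.5)), (np.float64(-0.022), np.float64(0.0), np.float64(1.0), np.float64(0.6)), (np.float64(-0.01), np.float64(-0.7), np.float64(0.0), np.float64(0.9)), (np.float64(0.002), np.float64(-0.3), np.float64(0.0), np.float64(0.0)), (np.float64(0.013), np.float64(-0.5), np.float64(0.7), np.float64(1.2))]
coarse t 26.49 p [ 0.5703 -0.2081  0.099 ] F [-0.4  0.1 -0.8] w 0.0186 gf 30.0
0.0140:0.6 0.0150:4.9 0.0160:4.6 0.0170:4.3 0.0180:4.1 0.0190:2.4 0.0200:3.1 0.0210:2.7 0.0220:3.3 0.0230:2.4 0.0240:2.6 0.0250:3.0 0.0260:3.0 0.0270:3.1 0.0280:2.9 0.0290:2.2 0.0300:4.2 0.0310:11.0 end t 30.99 p [ 0.5719 -0.1912  0.0992] F [ -2.7 -11.2   0.9] w 0.0184 gf 30.0
```

```bash
python3 - <<'E'
from h import *
sc=arm.snapshot("scene")[:,:,::-1].copy();cv2.imwrite("raw_sc_after.png",sc);b=cv2.imread("raw_scene.png")
z=lambda i,s:cv2.resize(i[s],(400,400),interpolation=cv2.INTER_CUBIC)
s=np.s_[215:280,210:275]
c=np.hstack([z(b,s),z(sc,s)]); cv2.imwrite("pics/c8.png",np.vstack([c,cv2.resize(sc[150:210,200:320],(800,200),interpolation=cv2.INTER_CUBIC)]))
# stop shift between pictures by phase correlation on the stop's patch
A,B=[cv2.cvtColor(i,cv2.COLOR_BGR2GRAY)[248:282,212:262].astype(np.float32) for i in(b,sc)]
print(cv2.phaseCorrelate(A,B,cv2.createHanningWindow((50,34),cv2.CV_32F)))
print(proj("scene",T(.171,0,.036)),proj("scene",T(.180,0,.036)))
st()
E
```

```text
((-0.06607416690065904, 0.08483400069820135), 0.8578818183475071)
[235.46533177 237.98117859] [235.45165849 241.31443143]
t 31.04 p [ 0.5719 -0.1912  0.0992] F [ -1.6 -11.8   0.1] w 0.0181 gf 30.0
```

View pics/c8.png

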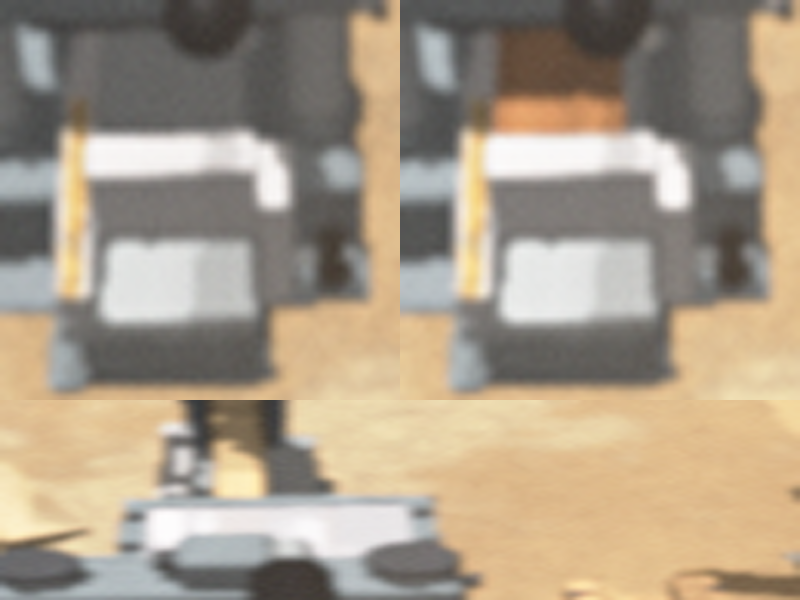

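The batten's front end sits right against the stop's white top edge at about (560, 130). Phase correlation puts the stop's shift under 0.1 px, so it has not moved. Now I'll withdraw the stick and put it back in its rest.

```bash
python3 - <<'E'
from h import *
stick(.025,0,.004,.05); stick(-.10,0,.004,.2); stick(-.10,0,.11,.25)
a=np.radians(88.3);u=np.array([np.cos(a),np.sin(a)]);S=np.array([.4353,-.0228])-.015*u+.005*u
arm.move_to([*S,.17],R(88.3)); arm.move_l([*S,.085],feed=.2); arm.sleep(.2);F0=arm.current_force().copy();st("hover")
for z in(.078,.072,.067,.063,.0605,.0595,.059):
    arm.move_l([*S,z],feed=.05); d=arm.current_force()-F0
    print(z,d.round(1))
    if d[2]>5: break
arm.sleep(.1); st("seated")
E
```

```text
hover t 34.64 p [ 0.4358 -0.0331  0.086 ] F [-0.1  0.8 -1.3] w 0.0178 gf 30.0
0.078 [-0.3 -1.1  0.9]
0.072 [ 0.3 -0.9  0.2]
0.067 [-0.6 -0.9 -0.2]
0.063 [-0.7 -0.8 -0.3]
0.0605 [-0.7 -0.6  0. ]
0.0595 [-0.1 -1.3 -0.8]
0.059 [ 0.3 -1.2  2.8]
seated t 36.55 p [ 0.4351 -0.0328  0.0591] F [-0.5 -1.5  0.7] w 0.0178 gf 30.0
```

```bash
python3 - <<'E'
from h import *
arm.grip(.05); p=arm.current_ee_pos(); arm.move_l([p[0],p[1],.2],feed=.25)
arm.move_to([.36,-.30,.30],R(88.3)); st("clear")
im=arm.snapshot("top")[:,:,::-1].copy();sc=arm.snapshot("scene")[:,:,::-1].copy();cv2.imwrite("raw_top.png",im)
b=cv2.imread("raw_scene.png")
A,B=[cv2.cvtColor(i,cv2.COLOR_BGR2GRAY)[248:282,212:262].astype(np.float32) for i in(b,sc)]
print(cv2.phaseCorrelate(A,B,cv2.createHanningWindow((50,34),cv2.CV_32F)))
from m import *
for o in(0,-8):
  h1=W(line((188+o,333),(310+o,333)),.086);h2=W(line((188+o,366),(310+o,366)),.086);tip=W(line((25+o,338),(25+o,367)),.0475);t1=W(line((27,336),(120,336)),.0475);t2=W(line((27,369),(120,369)),.0475)
  print("h",h1[:,:2].ravel().round(4),h2[:,:2].ravel().round(4),"tip",tip[:,:2].ravel().round(4),"t",t1[:,0],t2[:,0])
# brown gap: batten rows in front of the stop, now vs in contact
c=cv2.imread("raw_sc_after.png");hs=lambda i:(cv2.cvtColor(i,cv2.COLOR_BGR2HSV)[218:242,226:247,1]>110).sum(1)
print(hs(c),hs(sc))
E
```

```text
clear t 39.06 p [ 0.3602 -0.299   0.2991] F [-0.7 -0.3  0.5] w 0.0502 gf 0.0
((-0.07841886672104437, 0.18016261320304494), 0.8030772791968451)
h [ 0.4424  0.0048  0.4413 -0.0618] [ 0.4284  0.0047  0.424  -0.0615] tip [0.4466 0.1038 0.43   0.1036] t [0.44565622 0.44559164] [0.42859722 0.4279159 ]
h [ 0.4425  0.0091  0.4414 -0.0574] [ 0.4284  0.0091  0.4243 -0.0572] tip [0.4466 0.1038 0.43   0.1036] t [0.44565622 0.44559164] [0.42859722 0.4279159 ]
[ 0  0  0  0  0  0  0  0  0  0  0  0 17 20 20 20 20 19  0  0  0  0  0  0] [ 0  0  0  0  0  0  0  0  0  0  0  0 17 19 20 20 20 19  0  0  0  0  0  0]
```

The stick stands upright in its rest, about 7 mm from the rest's middle. The batten is still against the stop, and the stop has not moved.

```bash
python3 -c "
from rig import arm
print(arm.sign_off(),arm.current_t())"
```

```text
the job is handed in; nothing more can be done
the job is handed in; nothing more can be done
```

The job is handed in, about 39 s in: the batten was fed with the push stick until it butted against the length stop, the stop did not move, and the stick stands back in its slotted rest.

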